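# Flip the L-key and tighten the lens-stand clamp

### The job

The clamp screw of the magnifier stand has been run in quickly with the long arm of the L-shaped key and is still not tight. Draw the key out, flip it so that its short arm goes all the way into the square socket and its long arm sticks out to the right as seen from the robot, and let go of it there. Then push the long arm down to turn the stiff screw clockwise until it stops, and leave the key in the screw; do not knock over or shift the vials and the pill bottle.

Things in the scene. Friction and masses are not known exactly. Their poses are not given: they have to be found in the camera images.
- stand: Magnifier stand fixed to the worktop: grey base 150x130x14 mm, steel column 28 mm thick with black cap (top at 192 mm), white 52 mm clamp block centred 145 mm up, round lens in a black rim off to the left rear. Origin on the worktop at the column's centre line; x away from the robot along the clamp screw, y left, z up. The screw head sticks out of the block's front (-x).
- socket_mouth (a point): Centre of the mouth of the screw's square socket, 145 mm above the worktop, 73 mm in front (-x) of the column's centre. Axes as the stand's: the socket runs level along +x. Screw head 34 mm in diameter; socket 16 mm square (sides level and upright at screw 0), 45 mm deep in all, of which the first 5 mm are a lead-in that opens to about 25 mm.
- socket_floor (a point): Centre of the socket's floor, 45 mm behind the mouth on the screw's axis.
- clamp_screw (a joint): Turn of the clamp screw in rad: 0 at the start, grows clockwise as seen from the robot (right-hand side goes down), hard stop at 0.60 = tight. Stiff (about 0.5 N m: some 5 N at 100 mm from the axis); stays where it is left. The key has about 0.16 rad of play in the socket before it turns the screw.
- key: Loose L-key of 14 mm square steel bar, 0.2 kg. Origin where the arms' centre lines meet; long arm 160 mm along its +x, short arm 80 mm along +y (last 3 mm of each 11 mm square). Mass centre at (53, 13) mm. Starts with the long arm in the socket almost to its floor, elbow to the robot and sagging 3 degrees, short arm about level to the left. Flipped and home, the long arm is 35 mm before the mouth.
- long_tip (a point): End of the key's long arm, 160 mm from the key's origin.
- short_tip (a point): End of the key's short arm, 80 mm from the key's origin.
- vial_1: Loose amber pharmacy vial, 36 mm in diameter, 84 mm tall, upright right of the work; origin under its base.
- vial_2: A second amber vial, 35 mm in diameter, 82 mm tall; origin under its base.
- pill_bottle: Loose white pill bottle, 48 mm in diameter, 88 mm tall, upright left of the work; origin under its base.

How it is judged:
On the way, in this order (a step that is already met when the one before it is completed fails the run):
1. the key's long arm is drawn right out of the socket, the screw not yet turned (distance between long_tip and socket_floor above 0.05 m and value of joint clamp_screw below 0.25 rad), for 0.1 s.
2. the key is flipped and let go: short arm home in the socket (within 15 mm of its floor), long arm out to the right, the screw not yet tightened (below 0.25 rad), the fingers off the key (distance between short_tip and socket_floor below 0.015 m and angle between the y axis of key and the x axis of stand, either way round below 0.2 rad and y of long_tip in the frame of socket_mouth below -0.05 m and value of joint clamp_screw below 0.25 rad and contact force between the fingers and key below 0.5 N), for 0.1 s.
At the end, for the whole second after the job is handed in: The screw is turned clockwise to its stop (joint over 0.52 of 0.60 rad), the key's short arm is still in the socket (tip within 15 mm of its floor, within 0.2 rad of its axis) with the long arm down to the right (its end more than 50 mm right of the screw's axis), the key at rest (distance between short_tip and socket_floor below 0.015 m and angle between the y axis of key and the x axis of stand, either way round below 0.2 rad and y of long_tip in the frame of socket_mouth below -0.05 m and value of joint clamp_screw above 0.52 rad and linear speed of key below 0.03 m/s); the robot touches nothing.
It fails at once if the first vial is tipped (over 0.35 rad) or shifted more than 40 mm (angle between vial_1's own z axis and vertical above 0.35 rad or distance of vial_1 from where it was at the start of the episode above 0.04 m).
It fails at once if the second vial is tipped (over 0.35 rad) or shifted more than 40 mm (angle between vial_2's own z axis and vertical above 0.35 rad or distance of vial_2 from where it was at the start of the episode above 0.04 m).
It fails at once if the pill bottle is tipped (over 0.35 rad) or shifted more than 40 mm (angle between pill_bottle's own z axis and vertical above 0.35 rad or distance of pill_bottle from where it was at the start of the episode above 0.04 m).
It also fails if it takes over 51 s, if anything falls off the work surface, if the arm or the gripper's body presses on something with over 40 N, if the wrist force passes 120 N, or if a joint passes its speed limit or range.

### The arm

A 6-joint arm with a two-finger parallel gripper is mounted at the origin on a cart in front of the work surface, level with it; the furniture and walls round the work are solid. World frame = base frame: x ahead of the robot, y to its left, z up, the work surface at z = 0. Lengths are in m, angles in rad, forces in N, time in s.
With the tool pointing down it reaches from about 0.25 to 0.725 m from the base axis. Payload 9.7 kg.
Tool frame: the origin (TCP) lies on the centre line of the jaws, within the pads' length; the fingertips stand 19 mm ahead of it and the grasp point (between the pads) is the TCP; z points along the fingers, x is the direction in which the jaws open and shut, and the axes are right-handed (so a half turn about z gives the same grasp; the last joint's range is limited). The gripper opens to 85 mm and grips with 20 to 120 N. Pads are 22 mm wide; open, the fingers measure 114 mm over their backs; the gripper's body (76 mm by 85 mm) begins 54 mm behind the grasp point. The pads swing forward as they close: fully open they stand 13 mm farther back than shut.
Start: joints at [-1.335, 0.087, 0.176, 1.66, 0, 1.571], TCP at [0.128, -0.535, 0.25] pointing down, gripper open.
Joint ranges: [-3.13, 3.13], [-0.85, 1.81], [-1.15, 1.24], [-2.2, 2.28], [-1.44, 1.52], [-3.14, 3.14]. Speed limits (rad/s): [2.22, 2.22, 2.57, 3.14, 3.14, 3.14].

### API

Orientations are given as [roll, pitch, yaw] about the fixed x, y, z axes, in that order (R = Rz(yaw) Ry(pitch) Rx(roll)).
In Python, from rig import state, vision, job gives the robot as it stands.
- The arm moves only by the tool arm_command, never from a script. Its argument "deltas" is a list that holds one entry, the list of rows, each a list of 5 numbers: the finger opening in m, from 0 to 0.0854, then the shift along the world's x, y, z in m, then the turn about the world's z in rad. A call has 1 to 5 rows; each row shifts and turns the commanded pose from where the row before left it; what a row does not reach is not made up. A row lasts 1/10 s, in which the tool goes at most 50 mm and 8.59 degrees, less where a joint would pass 70% of its speed; a pose out of reach is approached as far as the arm can. A call is refused whole if a number of a shift passes 0.05 or a number of a turn 0.15, either way. A call with a gripper value outside its range is refused whole. The fingers move at their own pace and stop on an object; "force" is the grip in N (left out, the last holds). Time passes only in rows, so rows that do not move let the fingers close. It gives the time, the measured TCP pose, the force and the opening at its end, in the units of the state.
- state(): the state, without advancing time (a new reading comes with each control period).
- vision.capture(name): name is "scene" or "side" or "wrist"; returns (picture, depth): 384x512x3 uint8, blue, green, red; 384x512 float32, m along the optical axis (not along the pixel's ray), 0 where there is no reading.
- vision.camera_params(name): a dict with "K" (3x3 intrinsics, pixels), "dist" ([k1, k2, p1, p2, k3] as OpenCV has them; the pictures are not rectified), "rvec" (rotation vector, rad) and "tvec" (3), from world to camera coordinates, as OpenCV has them. Camera axes: x right, y down, z forward; pixel columns grow to the right and rows downward; lengths in m; the calibration is good to about 2 mm. A picture is of the moment at which its call begins: read the wrist's pose just before it. camera_params takes no time and is no camera call; for the wrist camera it gives the pose at the moment of the call.
- job.finish_job(): hands the job in, once; it reports no verdict.
The state is a dict: "t": time; "q": joint angles; "qvel": joint speeds; "tau": joint torques, N m; "tcp_pos": TCP position; "ee_rot": TCP orientation; "ft_force": force on the tool from outside, world axes, zero at the start; "ft_torque": the same for the moment, N m; "opening": opening from 0.0 (shut) to 1.0 (fully open).
Only numpy, scipy, OpenCV 4.12 (cv2) and the standard library are available. Lean on these libraries where they do the work, as an engineer would, in place of code of your own. Each camera call takes 0.05 s, during which the arm holds its last target.

## Working session

There is one attempt and no reset: what is moved stays moved. The work goes in short steps, Python scripts to look and compute and a tool call to move; the robot and the scene stay as the last step left them, time stands still between calls to the robot, and variables do not carry over. Pictures are saved under pics/ and viewed, and the job is handed in when it is done.

Besides the shell and the picture viewer there is one more tool, called after "Emit:" as name(argument=value, ...) on one line, values as JSON. arm_command: Moves the arm, as the interface text tells. Its arguments: {"type":"object","properties":{"deltas":{"type":"array","items":{"type":"array","items":{"type":"array","items":{"type":"number"}}}},"force":{"type":"number"}},"required":["deltas"]}

```bash
ls; mkdir -p pics
cat > h.py <<'E'
import numpy as np,cv2
from rig import state,vision,job
def cap(n,f):
    im,d=vision.capture(n); p=vision.camera_params(n)
    cv2.imwrite(f'pics/{f}.png',im); np.savez(f'pics/{f}.npz',im=im,d=d,**{k:np.array(v,float) for k,v in p.items()})
    return im,d,p
def load(f):
    z=np.load(f'pics/{f}.npz'); return z['im'],z['d'],{k:z[k] for k in('K','dist','rvec','tvec')}
def cloud(d,p):
    h,w=d.shape
    u,v=np.meshgrid(np.arange(w),np.arange(h))
    n=cv2.undistortPoints(np.stack([u,v],-1).reshape(-1,1,2).astype(float),np.array(p['K']),np.array(p['dist'])).reshape(h,w,2)
    c=np.dstack([n*d[...,None],d])
    R=cv2.Rodrigues(np.array(p['rvec'],float))[0]
    return (c-np.array(p['tvec']).ravel())@R
def ray(uv,p):
    n=cv2.undistortPoints(np.array(uv,float).reshape(-1,1,2),np.array(p['K']),np.array(p['dist'])).reshape(-1,2)
    R=cv2.Rodrigues(np.array(p['rvec'],float))[0]
    return -R.T@np.array(p['tvec'],float).ravel(), np.c_[n,np.ones(len(n))]@R
def proj(X,p):
    return cv2.projectPoints(np.array(X,float).reshape(-1,1,3),np.array(p['rvec'],float),np.array(p['tvec'],float),np.array(p['K']),np.array(p['dist']))[0].reshape(-1,2)
E
python3 - <<'E'
from h import *
print(state())
for n in('scene','side','wrist'):
    im,d,p=cap(n,n+'0'); R=cv2.Rodrigues(np.array(p['rvec'],float))[0]
    print(n,-R.T@np.array(p['tvec']).ravel(),R[2],p['K'])
E
```

```text
pics
{'t': 0.0, 'q': array([-1.33500778e+00,  8.74428684e-02,  1.75164209e-01,  1.65980409e+00,
       -3.11273556e-05,  1.57080737e+00]), 'qvel': array([ 0.00185632,  0.00054994, -0.00081126, -0.00120695, -0.00106675,
        0.0012497 ]), 'tau': array([-5.21439506e-04, -5.20384526e+01,  4.64803898e+01,  1.61192886e-02,
       -5.22390314e-05, -7.52912740e-06]), 'tcp_pos': array([ 0.12843123, -0.53459177,  0.24960795]), 'ee_rot': array([ 3.14156151e+00,  1.28642166e-03, -1.33501883e+00]), 'ft_force': array([0.45560129, 0.82319631, 0.34944156]), 'ft_torque': array([-0.00142994,  0.01813939, -0.04574203]), 'opening': 0.9955561747452734}
scene [-0.20576713  0.54486554  0.69191622] [ 0.67486751 -0.51419083 -0.52930296] [[394.41091547   0.         258.81947341]
 [  0.         394.41091547 187.75887892]
 [  0.           0.           1.        ]]
side [ 0.03642542 -1.28662694  0.80583868] [ 0.32490671  0.82960949 -0.45407458] [[446.69241592   0.         259.7767583 ]
 [  0.         446.69241592 188.32782255]
 [  0.           0.           1.        ]]
wrist [ 0.20099922 -0.51887445  0.37245054] [-0.2812167  -0.06653879 -0.95733471] [[338.33855673   0.         256.03651856]
 [  0.         338.33855673 188.40245451]
 [  0.           0.           1.        ]]
```

View pics/scene0.png

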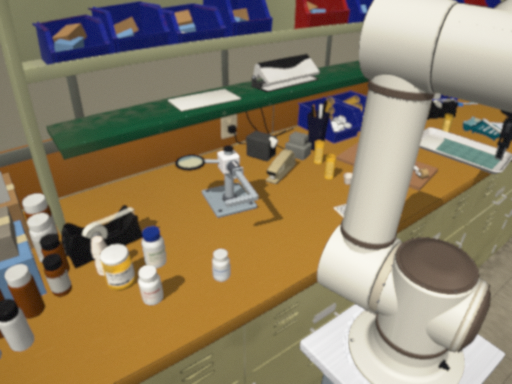

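View pics/side0.png

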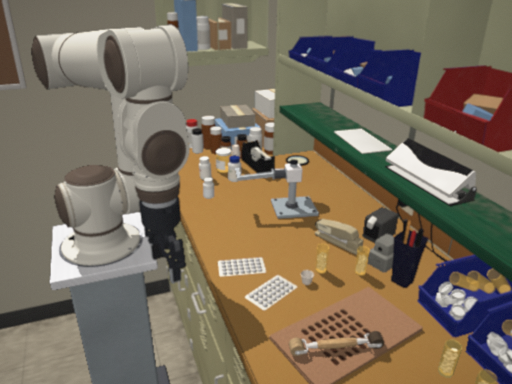

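Run:
```python
from h import *
def crop(f,x0,y0,w,h,s):
    im,d,p=load(f); c=cv2.resize(im[y0:y0+h,x0:x0+w],None,fx=s,fy=s,interpolation=cv2.INTER_CUBIC); return c
cv2.imwrite('pics/c1.png',crop('scene0',160,130,190,150,4))
cv2.imwrite('pics/c2.png',crop('side0',200,140,190,150,4))
for f in('scene0','side0'):
    im,d,p=load(f);P=cloud(d,p)
    ok=(d>0)&(P[...,2]>0.02)&(P[...,2]<.23)&(P[...,0]>.25)&(P[...,0]<.75)&(P[...,1]>-.45)&(P[...,1]<.45)
    n,l,st,c=cv2.connectedComponentsWithStats(ok.astype(np.uint8))
    for i in range(1,n):
        if st[i,4]>30:
            m=l==i; q=P[m]; print(f,st[i],np.percentile(q,[2,50,98],axis=0).round(3).tolist(),im[m].mean(0).round())
```

```text
scene0 [314 140  11  20 167] [[0.678, -0.43, 0.022], [0.688, -0.407, 0.058], [0.713, -0.397, 0.082]] [ 59. 153. 196.]
scene0 [ 175  145   83   62 1594] [[0.474, -0.015, 0.027], [0.65, 0.025, 0.146], [0.742, 0.127, 0.191]] [146. 152. 153.]
scene0 [301 146   8  10  50] [[0.739, -0.408, 0.021], [0.745, -0.386, 0.035], [0.749, -0.376, 0.048]] [ 92. 101. 102.]
scene0 [266 149  29  29 436] [[0.667, -0.319, 0.023], [0.698, -0.232, 0.053], [0.737, -0.173, 0.07]] [107. 141. 156.]
scene0 [324 154  12  21 198] [[0.574, -0.383, 0.022], [0.584, -0.357, 0.06], [0.608, -0.348, 0.084]] [ 60. 156. 199.]
scene0 [344 173   9   7  32] [[0.513, -0.42, 0.02], [0.536, -0.397, 0.024], [0.546, -0.381, 0.028]] [166. 188. 205.]
scene0 [  73  205   93   81 3587] [[0.497, 0.287, 0.022], [0.564, 0.384, 0.066], [0.713, 0.445, 0.099]] [122. 134. 140.]
scene0 [213 249  17  28 392] [[0.382, 0.177, 0.021], [0.392, 0.198, 0.054], [0.416, 0.212, 0.075]] [191. 198. 200.]
scene0 [138 265  25  35 642] [[0.411, 0.339, 0.022], [0.419, 0.363, 0.063], [0.448, 0.382, 0.088]] [189. 198. 204.]
side0 [ 216  143   92   64 2120] [[0.483, -0.031, 0.023], [0.641, 0.275, 0.085], [0.733, 0.431, 0.183]] [116. 122. 127.]
side0 [199 157  12  19 193] [[0.41, 0.33, 0.023], [0.429, 0.342, 0.058], [0.455, 0.364, 0.089]] [161. 170. 177.]
side0 [203 178  11  17 162] [[0.383, 0.165, 0.021], [0.399, 0.175, 0.05], [0.42, 0.196, 0.076]] [164. 170. 174.]
side0 [ 315  219   63   52 1036] [[0.667, -0.433, 0.022], [0.703, -0.305, 0.051], [0.748, -0.193, 0.079]] [100. 133. 149.]
side0 [316 244  13  25 272] [[0.574, -0.387, 0.023], [0.586, -0.379, 0.063], [0.607, -0.352, 0.085]] [ 83. 146. 180.]
side0 [301 270  13   6  33] [[0.517, -0.408, 0.021], [0.536, -0.388, 0.025], [0.545, -0.381, 0.028]] [145. 162. 176.]
```

Run:
```python
from h import *
im,d,p=load('scene0');P=cloud(d,p)
print(np.nanmedian(P[230:240,150:170].reshape(-1,3),axis=0))
im,d,p=load('side0');P=cloud(d,p)
print(np.nanmedian(P[230:240,230:240].reshape(-1,3),axis=0), (d==0).mean())
```

```text
[0.54080531 0.28388885 0.08150737]
[ 0.41470883 -0.09881338 -0.00056949] 0.0040740966796875
```

View pics/c1.png

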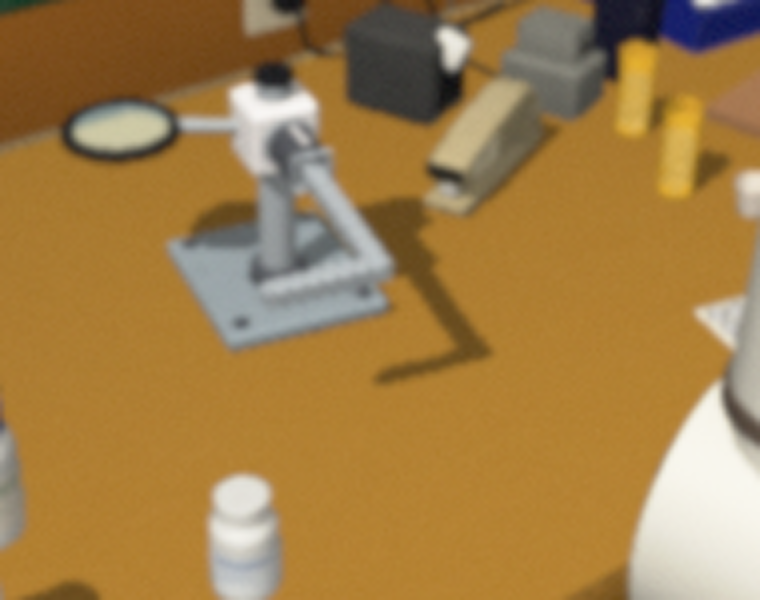

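View pics/c2.png

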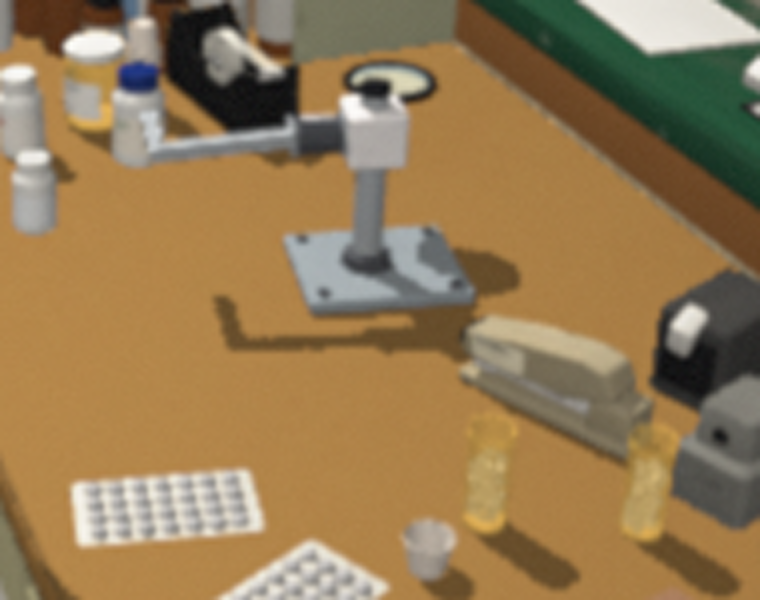

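Run:
```python
from h import *
for f in('scene0','side0'):
    im,d,p=load(f);P=cloud(d,p);x,y,z=P[...,0],P[...,1],P[...,2]
    reg=(x>.35)&(x<.8)&(y>-.12)&(y<.16)&(d>0)
    # base plate by colour: bluish grey vs orange
    hsv=cv2.cvtColor(im,cv2.COLOR_BGR2HSV)
    plate=reg&(abs(z-.014)<.006)&(im[...,0].astype(int)>im[...,2].astype(int)-5)
    C=P[plate]; print(f,plate.sum(),C.mean(0).round(4),cv2.minAreaRect((C[:,:2]*1000).astype(np.float32)))
    blk=reg&(z>.119)&(z<.172)&(im.min(2)>170); C=P[blk]; print(' blk',len(C),np.percentile(C,[3,50,97],axis=0).round(4).tolist())
    top=reg&(abs(z-.171)<.004)&(im.min(2)>150); C=P[top]; print(' blktop',len(C),C.mean(0).round(4))
    cap=reg&(z>.186)&(z<.2); C=P[cap]; print(' cap',len(C),C.mean(0).round(4),np.percentile(C,[3,97],axis=0).round(4).tolist())
    k=reg&(z>.115)&(z<.165)&(x<.56); C=P[k]; print(' key',len(C),np.percentile(C,[3,50,97],axis=0).round(4).tolist())
    la=k&(x>.50)&(y<.045); 
    for a in np.arange(.44,.6,.01):
        s=k&(x>=a)&(x<a+.01)
        if s.sum(): print('   ',round(a+.005,3),s.sum(),P[s][:,1].min().round(4),P[s][:,1].max().round(4),P[s][:,1].mean().round(4),P[s][:,2].mean().round(4),P[s][:,2].max().round(4))
```

```text
scene0 713 [0.6631 0.0105 0.0134] ((667.8006591796875, -2.3560562133789062), (128.32823181152344, 144.77316284179688), 78.52605438232422)
 blk 432 [[0.4766, -0.0155, 0.1321], [0.6369, 0.0251, 0.1474], [0.6885, 0.1019, 0.1712]]
 blktop 101 [0.6549 0.0066 0.1703]
 cap 51 [6.604e-01 3.000e-04 1.908e-01] [[0.6493, -0.0139, 0.1875], [0.6756, 0.0139, 0.1935]]
 key 367 [[0.4712, 0.0228, 0.1283], [0.4871, 0.0552, 0.1405], [0.5533, 0.1143, 0.1474]]
    0.465 5 0.0358 0.0453 0.0393 0.1355 0.1416
    0.475 87 0.0337 0.0848 0.0561 0.1365 0.1434
    0.485 126 0.0315 0.1174 0.0827 0.1375 0.1447
    0.495 48 0.0295 0.1177 0.0839 0.1399 0.1434
    0.505 15 0.0293 0.0413 0.0363 0.1419 0.1464
    0.515 18 0.0246 0.0385 0.0337 0.1426 0.1461
    0.525 17 0.0235 0.0369 0.0313 0.1424 0.1472
    0.535 17 0.0198 0.0349 0.0285 0.1438 0.1478
    0.545 16 0.0191 0.0324 0.0272 0.1444 0.1483
    0.555 18 0.0158 0.0298 0.0239 0.1445 0.1494
side0 625 [ 0.6668 -0.0199  0.0134] ((670.663330078125, -7.318092346191406), (135.06297302246094, 147.85061645507812), 77.96729278564453)
 blk 158 [[0.4753, -0.0281, 0.1395], [0.6363, 0.0254, 0.1474], [0.7429, 0.1069, 0.171]]
 blktop 66 [ 0.6565 -0.0123  0.1703]
 cap 34 [ 0.6591 -0.0082  0.1909] [[0.6469, -0.0226, 0.187], [0.6727, 0.0088, 0.1941]]
 key 174 [[0.4718, 0.011, 0.1303], [0.5027, 0.0272, 0.1405], [0.5553, 0.1012, 0.1473]]
    0.465 4 0.0281 0.0355 0.0312 0.1368 0.1416
    0.475 26 0.0275 0.0895 0.0452 0.1381 0.1481
    0.485 35 0.0236 0.1067 0.0569 0.1386 0.1443
    0.495 20 0.0225 0.1103 0.0461 0.1397 0.1453
    0.505 15 0.0212 0.0338 0.0269 0.1385 0.1447
    0.515 15 0.0168 0.0346 0.0239 0.1403 0.1467
    0.525 16 0.0165 0.0352 0.0229 0.1405 0.1473
    0.535 14 0.012 0.0298 0.0192 0.1414 0.147
    0.545 15 0.0114 0.0239 0.0161 0.1413 0.1477
    0.555 14 0.008 0.0291 0.0154 0.1439 0.1496
```

Emit:
arm_command(deltas=[[[0.0854,0.025,0.035,0.01,0],[0.0854,0.025,0.035,0.01,0],[0.0854,0.025,0.035,0,0],[0.0854,0.025,0.035,0,0],[0.0854,0.025,0.035,0,0.1]]])

```text
t: 0.65
tcp_pos: [0.2541, -0.3583, 0.2702]
ee_rot: [-3.142, -0.0, -1.235]
ft_force: [-0.4, 0.5, 0.1]
opening: 0.998
```

```bash
python3 -c "
from h import *
s=state();print(s['t'],s['q'].round(3),s['tcp_pos'],s['ee_rot'])"
```

```text
0.65 [-0.954 -0.167 -0.031  1.707  0.     1.852] [ 0.25405753 -0.35830148  0.2701812 ] [-3.14150751e+00 -7.35184672e-05 -1.23479650e+00]
```

Emit:
arm_command(deltas=[[[0.0854,0.023,0.032,0,0.145],[0.0854,0.023,0.032,0,0.145],[0.0854,0.023,0.032,0,0.145],[0.0854,0.023,0.032,0,0.145],[0.0854,0.023,0.032,0,0.145]]])

```text
t: 1.15
tcp_pos: [0.3691, -0.1983, 0.2702]
ee_rot: [-3.142, -0.0, -0.504]
ft_force: [1.6, -0.8, -0.0]
opening: 0.999
```

Emit:
arm_command(deltas=[[[0.0854,0.023,0.032,0,0.145],[0.0854,0.023,0.032,0,0.145],[0.0854,0.023,0.032,0,0.145],[0.0854,0.023,0.032,0,0.145],[0.0854,0.023,0.032,0,0.145]]])

```text
t: 1.65
tcp_pos: [0.4841, -0.0382, 0.2702]
ee_rot: [3.142, 0.0, 0.221]
ft_force: [0.4, -1.4, -0.9]
opening: 0.998
```

Emit:
arm_command(deltas=[[[0.0854,0.023,0.032,0,0.145],[0.0854,0.023,0.032,0,0.145],[0.0854,0,0,0,0.145],[0.0854,0,0,0,0.145],[0.0854,0,0,0,0.145]]])

```text
t: 2.15
tcp_pos: [0.5296, 0.0247, 0.2697]
ee_rot: [-3.141, 0.001, 0.947]
ft_force: [-0.1, -0.5, -0.2]
opening: 0.996
```

Emit:
arm_command(deltas=[[[0.0854,0,0,0,0.145],[0.0854,0,0,0,0.145],[0.0854,0,0,0,0.1],[0.0854,0,0,0,0]]])

```text
t: 2.55
tcp_pos: [0.5294, 0.0242, 0.27]
ee_rot: [-3.141, 0.0, 1.331]
ft_force: [0.1, -0.3, -0.0]
opening: 0.999
```

Run:
```python
from h import *
s=state();print(s['t'],s['q'].round(3),s['tcp_pos'],s['ee_rot'])
im,d,p=cap('wrist','w1')
cv2.imwrite('pics/w1b.png',cv2.resize(im,None,fx=1.5,fy=1.5))
```

```text
2.55 [ 0.046  0.048  0.173  1.697 -0.     0.285] [0.52941184 0.02422996 0.27002256] [-3.14110298e+00  1.85408154e-04  1.33140744e+00]
```

View pics/w1b.png

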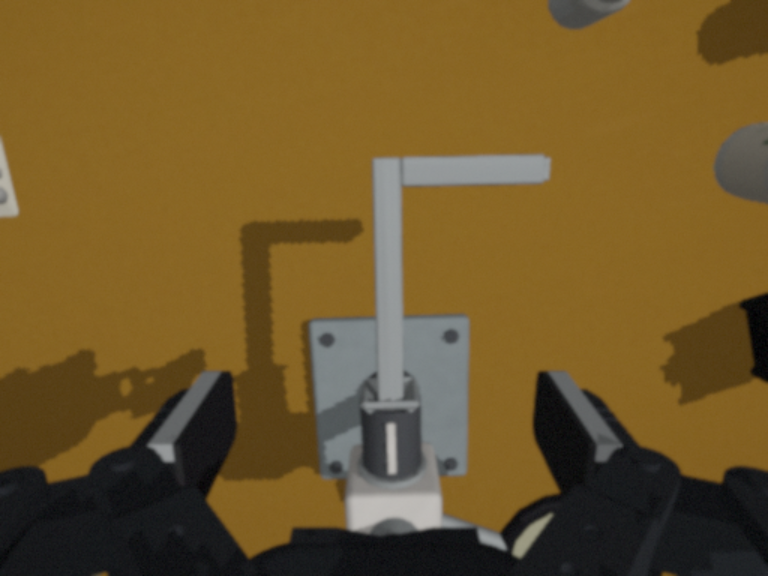

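Run:
```python
from h import *
im,d,p=load('w1')
hsv=cv2.cvtColor(im,cv2.COLOR_BGR2HSV).astype(int)
m=(hsv[...,1]<70)&(hsv[...,2]>110)
P=cloud(d,p)
def top(x): return .152-.0524*(.59-x)
rows=[]
for v in range(130,256,6):
    xs=np.where(m[v,235:285])[0]+235
    if v<250 and len(xs)>3:
        o,D=ray([[xs[0]-.5,v],[xs[-1]+.5,v],[(xs[0]+xs[-1])/2,v]],p)
        X=[]
        for dd in D:
            x=.53
            for _ in range(5):
                t=(top(x)-o[2])/dd[2]; x=o[0]+t*dd[0]
            X.append(o+t*dd)
        X=np.array(X); rows.append(np.r_[X[2,:2],X[0,1]-X[1,1]]); print(v,xs[0],xs[-1],X[2].round(4),round(np.linalg.norm(X[0]-X[1]),4),P[v,int(xs.mean())].round(4))
rows=np.array(rows); f=np.polyfit(rows[:,0],rows[:,1],1); print('yaw',np.arctan(f[0]),f)
# plate yaw
pl=(abs(P[...,2]-.014)<.006)&(hsv[...,1]<110)&(P[...,0]>.5)
C=P[pl]; print(len(C),cv2.minAreaRect((C[:,:2]*1000).astype(np.float32)))
for uv in ([388,157],[388,170],[545,170],[390,403],[390,408],[373,157]):
    o,D=ray(np.array(uv)/1.5,p); t=(.147-o[2])/D[0][2]; print(uv,(o+t*D[0]).round(4))
for uv in([311,320],[468,316],[323,478],[466,474]):
    o,D=ray(np.array(uv)/1.5,p); t=(.014-o[2])/D[0][2]; print(uv,(o+t*D[0]).round(4))
```

```text
130 249 267 [0.4885 0.0347 0.1467] 0.0137 [0.4889 0.0347 0.1435]
136 249 267 [0.4927 0.0337 0.1469] 0.0138 [0.4933 0.0336 0.1421]
142 249 267 [0.4969 0.0327 0.1471] 0.0138 [0.4976 0.0325 0.1425]
148 249 267 [0.5011 0.0316 0.1473] 0.0139 [0.502  0.0314 0.1422]
154 249 267 [0.5054 0.0306 0.1476] 0.014 [0.5061 0.0304 0.1439]
160 249 267 [0.5097 0.0295 0.1478] 0.014 [0.5104 0.0294 0.1443]
166 250 267 [0.5141 0.0288 0.148 ] 0.0133 [0.5153 0.0282 0.1426]
172 250 267 [0.5185 0.0277 0.1483] 0.0134 [0.5194 0.0272 0.1444]
178 250 267 [0.523  0.0266 0.1485] 0.0135 [0.524  0.026  0.1444]
184 250 267 [0.5274 0.0255 0.1487] 0.0135 [0.5283 0.025  0.1455]
190 250 267 [0.5319 0.0244 0.149 ] 0.0136 [0.5327 0.0239 0.1461]
196 250 268 [0.5366 0.0237 0.1492] 0.0144 [0.5377 0.0234 0.1457]
202 250 268 [0.5412 0.0225 0.1494] 0.0145 [0.5427 0.0222 0.1451]
208 251 268 [0.5459 0.0218 0.1497] 0.0138 [0.547  0.0211 0.1463]
214 235 284 [0.5506 0.0206 0.1499] 0.0384 [0.5519 0.02   0.1463]
220 235 284 [0.5553 0.0195 0.1502] 0.0386 [0.5566 0.0188 0.1466]
226 235 284 [0.56   0.0183 0.1504] 0.0387 [0.5611 0.0177 0.1477]
232 235 284 [0.5648 0.0171 0.1507] 0.0389 [0.566  0.0165 0.1479]
238 235 284 [0.5697 0.0159 0.1509] 0.0391 [0.5705 0.0154 0.1489]
244 235 284 [0.5746 0.0147 0.1512] 0.0393 [0.5757 0.0141 0.1487]
yaw -0.22427450669459909 [-0.228112    0.14600057]
7689 ((647.7598876953125, 111.8593978881836), (199.3628692626953, 414.0576477050781), 8.382988929748535)
[388, 157] [0.4714 0.0394 0.147 ]
[388, 170] [0.4772 0.038  0.147 ]
[545, 170] [0.4951 0.1101 0.147 ]
[390, 403] [0.5982 0.0094 0.147 ]
[390, 408] [0.6012 0.0087 0.147 ]
[373, 157] [0.4697 0.0326 0.147 ]
[311, 320] [ 0.5864 -0.0509  0.014 ]
[468, 316] [0.6132 0.0713 0.014 ]
[323, 478] [ 0.7318 -0.0823  0.014 ]
[466, 474] [0.758  0.0407 0.014 ]
```

Emit:
arm_command(deltas=[[[0.0854,0.0015,0.001,-0.03,0.025],[0.0854,0,0,-0.04,0],[0.0854,0,0,-0.035,0],[0.0854,0,0,-0.02,0],[0.0854,0,0,-0.005,0]]])

```text
t: 3.1
tcp_pos: [0.5297, 0.0252, 0.1376]
ee_rot: [-3.138, 0.001, 1.352]
ft_force: [-0.3, 0.7, -0.1]
opening: 0.996
```

Run:
```python
from h import *
s=state();print(s['t'],s['tcp_pos'],s['ee_rot'],s['ft_force'],s['ft_torque'])
im,d,p=cap('wrist','w2')
cv2.imwrite('pics/w2b.png',cv2.resize(im,None,fx=1.5,fy=1.5))
```

```text
3.1 [0.52965154 0.02515508 0.13755562] [-3.13757919e+00  1.07527782e-03  1.35220859e+00] [-0.34913848  0.67690571 -0.07136937] [-0.02811181  0.02830122 -0.02768213]
```

View pics/w2b.png

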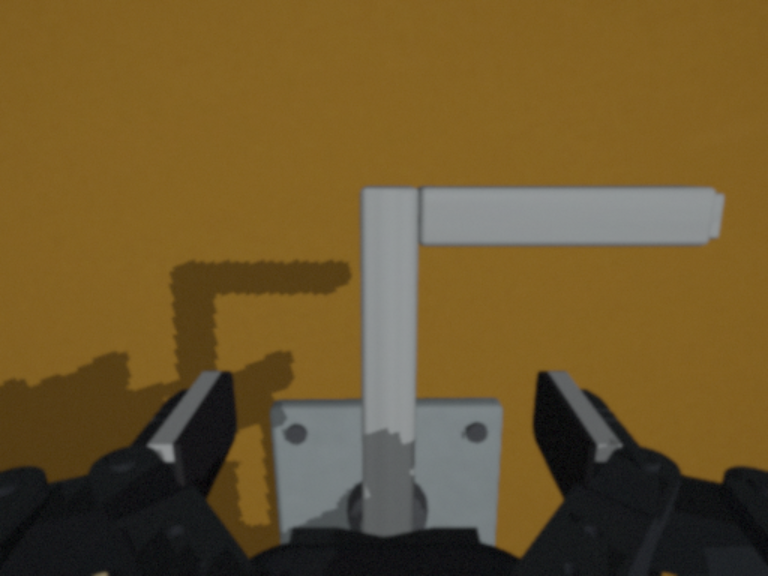

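Emit:
arm_command(deltas=[[[0.03,0,0,0.002,0],[0.0,0,0,0,0],[0.0,0,0,0,0],[0.0,0,0,0,0],[0.0,0,0,0,0]]], force=60)

```text
t: 3.65
tcp_pos: [0.5312, 0.0253, 0.1427]
ee_rot: [3.141, -0.0, 1.355]
ft_force: [1.6, 4.9, 0.3]
opening: 0.15
```

Emit:
arm_command(deltas=[[[0.0,0,0,0,0],[0.0,0,0,0,0],[0.0,0,0,0,0]]])

```text
t: 3.95
tcp_pos: [0.5312, 0.0253, 0.1426]
ee_rot: [3.141, -0.0, 1.355]
ft_force: [0.2, 0.2, 2.2]
opening: 0.148
```

Run:
```python
from h import *
s=state();print(s['t'],s['tcp_pos'],s['ee_rot'],s['ft_force'],s['ft_torque'],s['opening'])
im,d,p=cap('wrist','w3')
cv2.imwrite('pics/w3b.png',cv2.resize(im,None,fx=1.5,fy=1.5))
```

```text
3.95 [0.53122128 0.02527208 0.14259   ] [ 3.14090479e+00 -2.66985010e-04  1.35503873e+00] [0.19404027 0.18947127 2.18920181] [-0.00124773 -0.17467273  0.05920054] 0.14828049632082588
```

View pics/w3b.png

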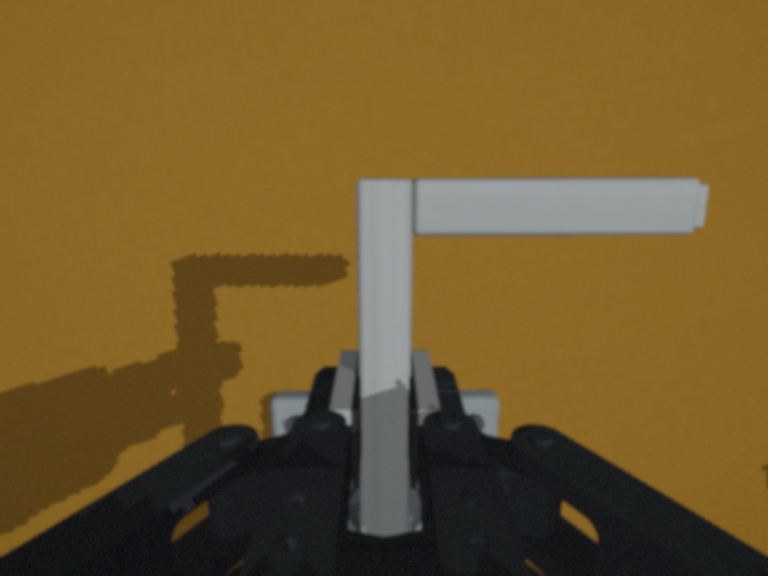

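Emit:
arm_command(deltas=[[[0.0,-0.0098,0.0021,0,0],[0.0,-0.0195,0.0043,0,0],[0.0,-0.0195,0.0043,0,0],[0.0,-0.0195,0.0043,0,0],[0.0,-0.0195,0.0043,0,0]]])

```text
t: 4.5
tcp_pos: [0.4416, 0.0445, 0.1414]
ee_rot: [-3.14, 0.001, 1.355]
ft_force: [-0.4, 0.7, -1.0]
opening: 0.154
```

Emit:
arm_command(deltas=[[[0.0,0,0,0,0],[0.0,0,0,0,0]]])

```text
t: 4.7
tcp_pos: [0.4429, 0.0445, 0.142]
ee_rot: [-3.142, 0.0, 1.355]
ft_force: [-0.0, 0.7, -2.0]
opening: 0.15
```

Run:
```python
from h import *
s=state();print(s['t'],s['tcp_pos'],s['ee_rot'],s['ft_force'],s['ft_torque'],s['opening'])
im,d,p=cap('wrist','w4')
a=im
im,d,p=cap('side','s4')
b=cv2.resize(im[140:240,200:330],(512,394),interpolation=cv2.INTER_CUBIC)
cv2.imwrite('pics/w4b.png',cv2.resize(np.vstack([a,b]),None,fx=.77,fy=.77))
```

```text
4.7 [0.44293839 0.04453115 0.14204986] [-3.14153689e+00  1.78261468e-04  1.35529981e+00] [-0.01613404  0.664646   -1.9646906 ] [ 0.00253635  0.01414885 -0.05583264] 0.1502565222172504
```

View pics/w4b.png

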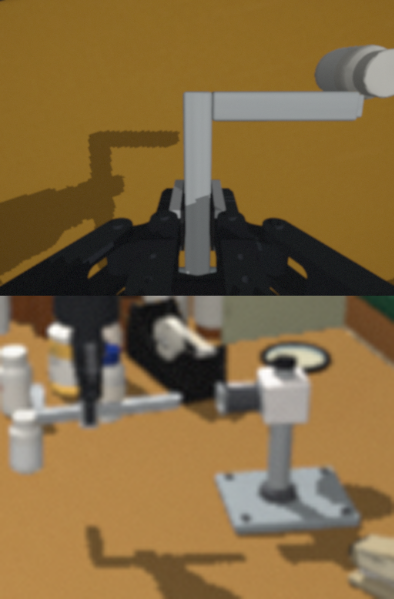

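Emit:
arm_command(deltas=[[[0.0,0,0,0,-0.1428],[0.0,0,0,0,-0.1428],[0.0,0,0,0,-0.1428],[0.0,0,0,0,-0.1428],[0.0,0,0,0,-0.1428]]])

```text
t: 5.3
tcp_pos: [0.4436, 0.0443, 0.1419]
ee_rot: [-3.141, 0.001, 0.635]
ft_force: [0.4, 0.4, -2.3]
opening: 0.15
```

Emit:
arm_command(deltas=[[[0.0,0,0,0,-0.1428],[0.0,0,0,0,-0.1428],[0.0,0,0,0,-0.1428],[0.0,0,0,0,-0.1428],[0.0,0,0,0,-0.1428]]])

```text
t: 5.8
tcp_pos: [0.4437, 0.0443, 0.1419]
ee_rot: [3.141, 0.001, -0.079]
ft_force: [0.5, 0.3, -2.6]
opening: 0.151
```

Emit:
arm_command(deltas=[[[0.0,0,0,0,-0.1428],[0.0,0,0,0,0],[0.0,0,0,0,0]]])

```text
t: 6.1
tcp_pos: [0.4434, 0.0444, 0.142]
ee_rot: [3.141, 0.001, -0.212]
ft_force: [0.1, -0.3, -2.6]
opening: 0.145
```

Run:
```python
from h import *
s=state();print(s['t'],s['tcp_pos'],s['ee_rot'],s['ft_force'],s['q'].round(3))
im,d,p=cap('wrist','w5')
cv2.imwrite('pics/w5b.png',cv2.resize(im,None,fx=1.5,fy=1.5))
im,d,p=cap('scene','s5')
cv2.imwrite('pics/s5b.png',cv2.resize(im[130:250,160:320],None,fx=4.5,fy=4.5,interpolation=cv2.INTER_CUBIC))
im,d,p=cap('side','d5')
cv2.imwrite('pics/d5b.png',cv2.resize(im[130:240,190:340],None,fx=5,fy=5,interpolation=cv2.INTER_CUBIC))
```

```text
6.1 [0.44343479 0.04440417 0.14203267] [ 3.14143331e+00  5.13881463e-04 -2.11827954e-01] [ 0.13395866 -0.32135726 -2.58495081] [ 0.1   -0.176 -0.287  1.461  0.     1.882]
```

View pics/w5b.png

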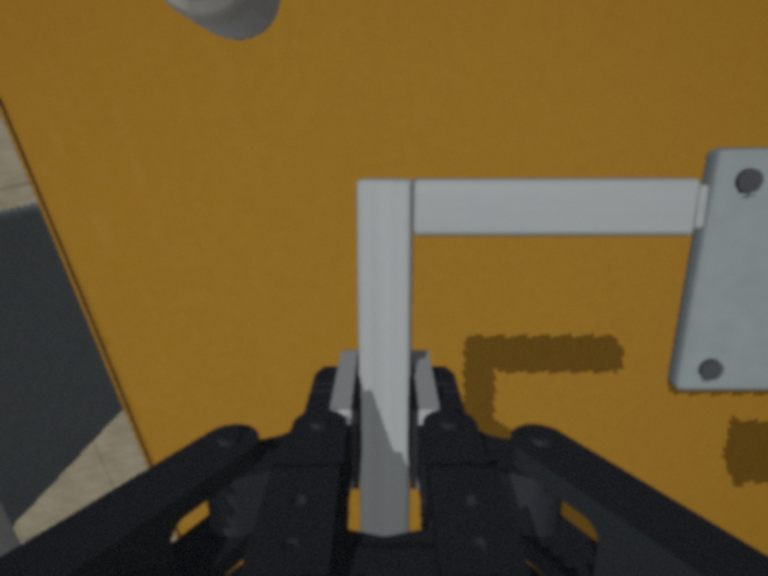

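View pics/s5b.png

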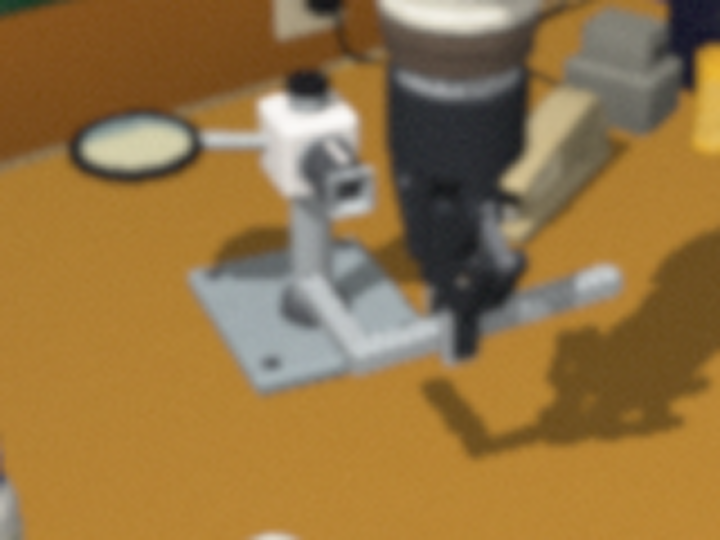

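View pics/d5b.png

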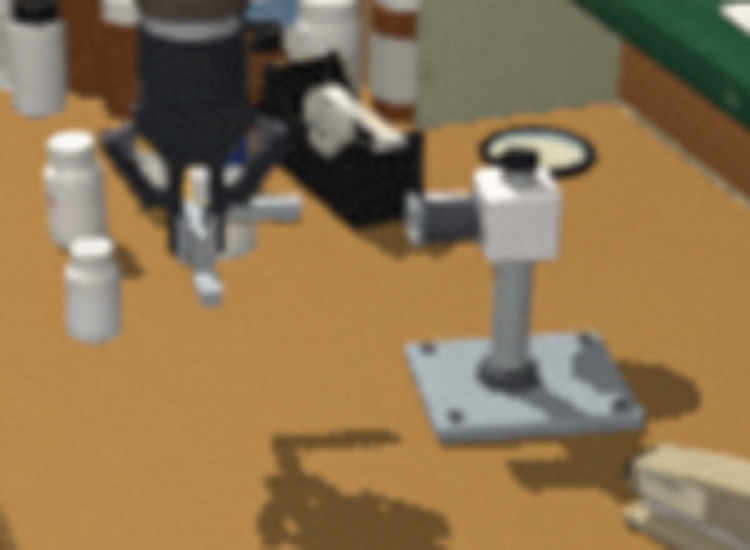

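Run:
```python
from h import *
im,d,p=load('w5'); P=cloud(d,p)
S=P[126:152,285:455].reshape(-1,3)
A=np.c_[S[:,:2],np.ones(len(S))]; print('short z by col',[P[128:150,c:c+20,2].mean().round(4) for c in range(285,450,25)])
print('short z by row',[P[r:r+3,290:450,2].mean().round(4) for r in range(123,156,3)])
print('long z by row',[(r,P[r,245:268,2].mean().round(4)) for r in range(124,250,12)])
g=cv2.cvtColor(im,cv2.COLOR_BGR2HSV).astype(int)
m=(g[...,1]<70)&(g[...,2]>110)
pts=[]
for u in range(290,450,10):
    ys=np.where(m[105:175,u])[0]+105; pts.append([u,(ys[0]+ys[-1])/2]); 
    if u%40==10: print(u,ys[0],ys[-1])
xs=np.where(m[180,225:280])[0]+225; print('long cols',xs[0],xs[-1])
tcp=np.array([.44343,.0444])
for zt in(.144,.146,.148):
    o,D=ray(pts,p); X=o+((zt-o[2])/D[:,2])[:,None]*D
    f=np.polyfit(X[:,0],X[:,1],1); yaw=np.arctan(f[0])
    for sy in(-.212,):
        n=np.array([-np.sin(sy),np.cos(sy)]); e=np.array([np.cos(sy),np.sin(sy)])
        ax=np.array([.5312,.0253])
        print(zt,'yaw',yaw.round(4),'offset left of axis',((X[:,:2]-ax)@n).round(4)[[0,-1]],'arm to grip',((X[:,:2]-tcp)@n).mean().round(4))
    o,D=ray([[463,137],[(xs[0]+xs[-1])/2,180]],p); Y=o+((zt-o[2])/D[:,2])[:,None]*D
    print('  tip rel tcp along e',((Y[:,:2]-tcp)@e).round(4))
```

```text
short z by col [np.float64(0.1411), np.float64(0.141), np.float64(0.1402), np.float64(0.1407), np.float64(0.1404), np.float64(0.1403), np.float64(0.1402)]
short z by row [np.float64(0.1408), np.float64(0.1409), np.float64(0.1401), np.float64(0.1408), np.float64(0.1401), np.float64(0.1404), np.float64(0.1405), np.float64(0.1406), np.float64(0.1411), np.float64(0.1407), np.float64(0.1412)]
long z by row [(124, np.float64(0.1399)), (136, np.float64(0.1403)), (148, np.float64(0.1404)), (160, np.float64(0.1406)), (172, np.float64(0.1411)), (184, np.float64(0.1414)), (196, np.float64(0.1419)), (208, np.float64(0.1422)), (220, np.float64(0.1426)), (232, np.float64(0.143)), (244, np.float64(0.1433))]
290 119 156
330 119 156
370 119 156
410 119 156
long cols 238 273
0.144 yaw -0.2127 offset left of axis [0.0554 0.0553] arm to grip 0.0552
  tip rel tcp along e [0.0742 0.0007]
0.146 yaw -0.2127 offset left of axis [0.0557 0.0556] arm to grip 0.0554
  tip rel tcp along e [0.073  0.0007]
0.148 yaw -0.2127 offset left of axis [0.056  0.0559] arm to grip 0.0557
  tip rel tcp along e [0.0718 0.0008]
```

Emit:
arm_command(deltas=[[[0.0,-0.006,-0.027,0.004,0],[0.0,-0.006,-0.027,0.004,0],[0.0,0.0196,-0.0042,0,0],[0.0,0.0196,-0.0042,0,0],[0.0,0.0196,-0.0042,0,0]]])

```text
t: 6.75
tcp_pos: [0.4907, -0.0225, 0.1505]
ee_rot: [-3.141, -0.001, -0.214]
ft_force: [-0.1, -0.6, -2.1]
opening: 0.152
```

Emit:
arm_command(deltas=[[[0.0,0,0,0,0],[0.0,0,0,0,0]]])

```text
t: 6.95
tcp_pos: [0.4898, -0.0221, 0.15]
ee_rot: [3.141, 0.001, -0.215]
ft_force: [-0.0, -0.3, -2.6]
opening: 0.143
```

Run:
```python
from h import *
s=state();print(s['t'],s['tcp_pos'],s['ee_rot'],s['ft_force'],s['q'].round(3))
im,d,p=cap('wrist','w6')
cv2.imwrite('pics/w6b.png',cv2.resize(im,None,fx=1.5,fy=1.5))
im,d,p=cap('scene','s6')
cv2.imwrite('pics/s6b.png',cv2.resize(im[130:250,160:320],None,fx=4.5,fy=4.5,interpolation=cv2.INTER_CUBIC))
im,d,p=cap('side','d6')
cv2.imwrite('pics/d6b.png',cv2.resize(im[130:240,190:340],None,fx=5,fy=5,interpolation=cv2.INTER_CUBIC))
```

```text
6.95 [ 0.48975481 -0.022114    0.14995604] [ 3.14145033e+00  1.10000445e-03 -2.14917849e-01] [-2.20619625e-04 -2.59290547e-01 -2.60272722e+00] [-0.045 -0.069 -0.175  1.466  0.     1.741]
```

View pics/w6b.png

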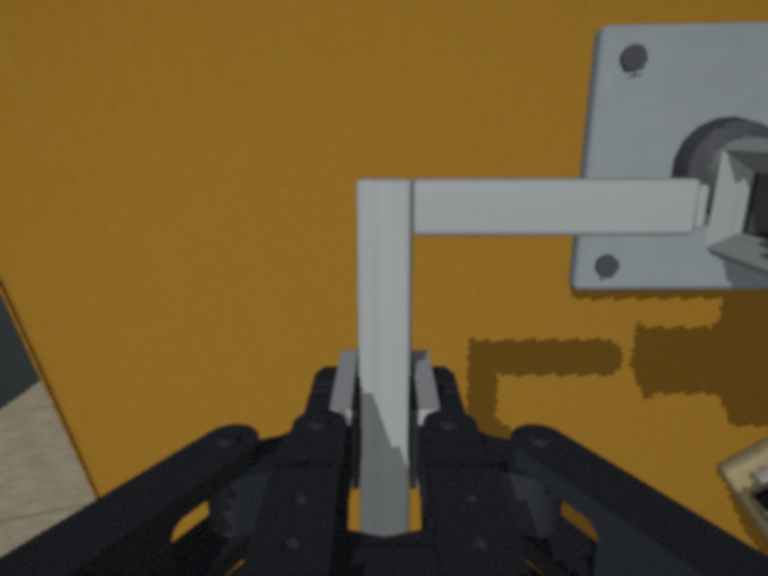

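View pics/s6b.png

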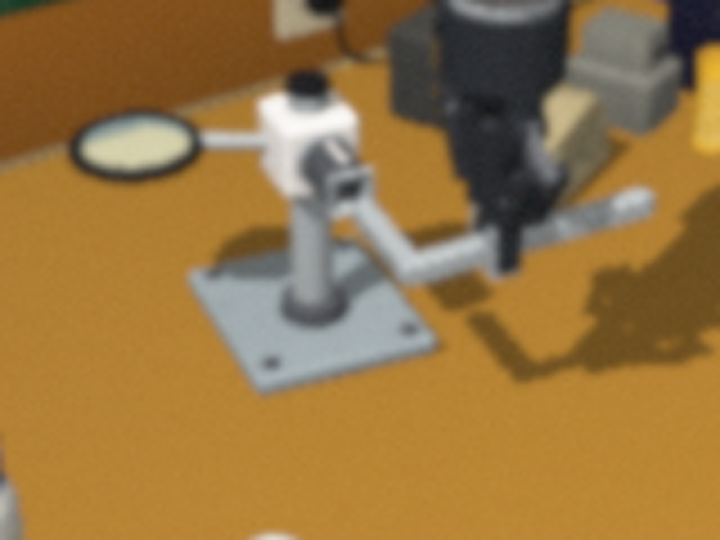

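View pics/d6b.png

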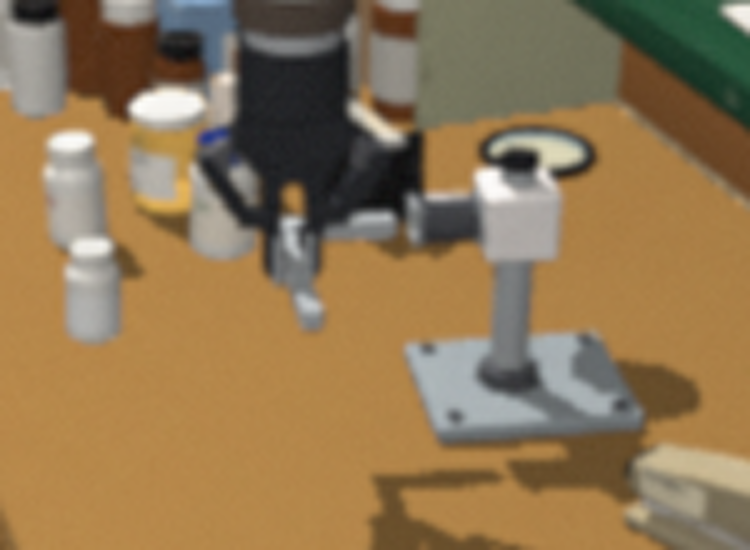

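Run:
```python
from h import *
im,d,p=load('w6'); P=cloud(d,p)
print('short z',[P[128:150,c:c+20,2].mean().round(4) for c in range(285,450,25)])
c=cv2.resize(im[80:190,400:512],None,fx=6,fy=6,interpolation=cv2.INTER_CUBIC); cv2.imwrite('pics/w6c.png',c)
e=np.array([.9776,-.2104]);n=np.array([.2104,.9776]);ax=np.array([.5312,.0253])
for v in range(94,172,6):
    print(v,[(round((P[v,u,:2]-ax)@e*1e3),round((P[v,u,:2]-ax)@n*1e3),round(P[v,u,2]*1e3)) for u in(468,474,480,486,492,498,504,510)])
im,d,p=load('d6'); P=cloud(d,p)
for v in range(165,185,2):
    print(v,[(u,round((P[v,u,:2]-ax)@e*1e3),round((P[v,u,:2]-ax)@n*1e3),round(P[v,u,2]*1e3)) for u in(258,264,268,272,276,282)])
```

```text
short z [np.float64(0.1491), np.float64(0.1484), np.float64(0.1487), np.float64(0.1483), np.float64(0.1488), np.float64(0.1488), np.float64(0.149)]
94 [(119, 11, 24), (121, 11, 28), (125, 11, 28), (131, 11, 26), (63, 14, 134), (131, 11, 37), (131, 12, 43), (131, 12, 48)]
100 [(119, 7, 26), (122, 7, 27), (126, 7, 28), (61, 12, 134), (61, 12, 137), (61, 12, 140), (61, 12, 144), (61, 12, 146)]
106 [(119, 3, 27), (123, 3, 28), (124, 4, 33), (62, 9, 132), (64, 10, 134), (63, 10, 138), (63, 10, 142), (64, 10, 144)]
112 [(119, -1, 28), (122, -1, 31), (61, 7, 132), (63, 7, 133), (64, 7, 134), (66, 7, 135), (65, 8, 139), (65, 8, 142)]
118 [(120, -5, 28), (123, -5, 30), (62, 5, 131), (63, 5, 133), (64, 5, 135), (66, 5, 136), (68, 5, 136), (70, 5, 136)]
124 [(49, 4, 145), (126, -9, 27), (61, 2, 133), (63, 2, 134), (65, 2, 134), (66, 3, 136), (68, 3, 136), (70, 3, 136)]
130 [(49, 2, 145), (126, -13, 27), (62, 0, 132), (64, 0, 133), (64, 0, 136), (66, 0, 136), (68, 0, 137), (71, 0, 136)]
136 [(49, 0, 146), (128, -18, 26), (62, -2, 133), (63, -2, 135), (65, -2, 135), (68, -2, 134), (69, -2, 137), 
[... 1218 characters left out ...]
 46, 3, 147), (272, 62, 9, 143), (276, 72, -12, 152), (282, 92, -17, 153)]
175 [(258, 9, -9, 147), (264, 30, -10, 146), (268, 45, -6, 143), (272, 61, 3, 138), (276, 72, -15, 146), (282, 93, -14, 144)]
177 [(258, 10, -6, 137), (264, 31, -6, 136), (268, 96, 271, 1), (272, 60, -5, 134), (276, 72, -16, 139), (282, 93, -15, 137)]
179 [(258, 51, 253, 3), (264, 77, 257, -1), (268, 93, 252, 1), (272, 111, 258, -3), (276, 127, 253, -2), (282, 151, 246, 0)]
181 [(258, 49, 240, 0), (264, 73, 234, 2), (268, 91, 240, -2), (272, 105, 226, 4), (276, 123, 233, -1), (282, 147, 228, 0)]
183 [(258, 47, 228, -3), (264, 71, 220, 0), (268, 87, 220, -2), (272, 104, 219, -2), (276, 119, 213, 0), (282, 143, 208, 1)]
```

View pics/w6c.png

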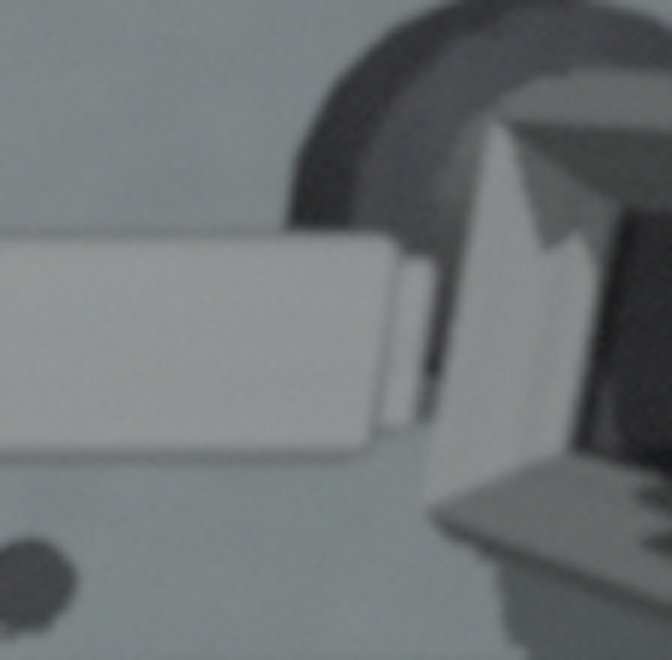

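Emit:
arm_command(deltas=[[[0.0,-0.0002,-0.0008,0.003,0],[0.0,0.0049,-0.00105,0,0],[0.0,0.0049,-0.00105,0,0],[0.0,0.0049,-0.00105,0,0]]])

```text
t: 7.5
tcp_pos: [0.505, -0.0261, 0.1534]
ee_rot: [-3.142, -0.0, -0.216]
ft_force: [0.1, 0.1, -2.0]
opening: 0.147
```

Emit:
arm_command(deltas=[[[0.0,0.0029,-0.0006,0,0],[0.0,0.0029,-0.0006,0,0],[0.0,0.0029,-0.0006,0,0],[0.0,0,0,0,0]]])

```text
t: 7.9
tcp_pos: [0.5135, -0.0278, 0.1531]
ee_rot: [-3.141, 0.0, -0.216]
ft_force: [0.0, 0.1, -3.1]
opening: 0.148
```

Run:
```python
from h import *
s=state();print(s['t'],s['tcp_pos'],s['ee_rot'],s['ft_force'],s['ft_torque'])
im,d,p=cap('wrist','w7')
cv2.imwrite('pics/w7b.png',cv2.resize(im,None,fx=1.5,fy=1.5))
```

```text
7.9 [ 0.51348996 -0.0278465   0.15311249] [-3.14147007e+00  1.61675962e-04 -2.15820766e-01] [ 0.00982783  0.11919797 -3.09725323] [ 0.15890628 -0.08164948  0.00711423]
```

View pics/w7b.png

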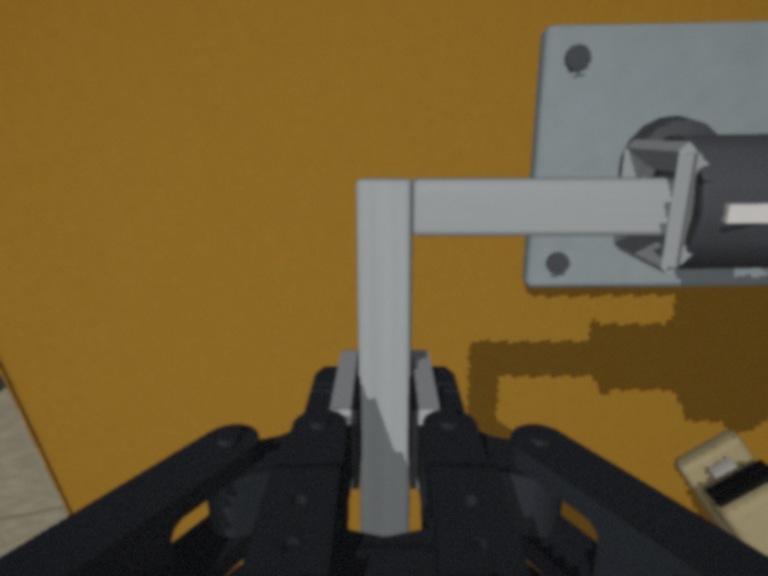

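Emit:
arm_command(deltas=[[[0.0,0.0049,-0.00105,0,0],[0.0,0.0049,-0.00105,0,0]]])

```text
t: 8.15
tcp_pos: [0.5233, -0.0299, 0.1534]
ee_rot: [-3.142, -0.0, -0.216]
ft_force: [-0.2, 0.8, -1.8]
opening: 0.151
```

Emit:
arm_command(deltas=[[[0.0,0.0049,-0.00105,0,0],[0.0,0.0049,-0.00105,0,0],[0.0,0,0,0,0]]])

```text
t: 8.45
tcp_pos: [0.5335, -0.0321, 0.1532]
ee_rot: [-3.141, -0.0, -0.216]
ft_force: [1.0, 1.0, -2.3]
opening: 0.148
```

Run:
```python
from h import *
s=state();print(s['t'],s['tcp_pos'],s['ee_rot'],s['ft_force'],s['ft_torque'])
im,d,p=cap('wrist','w8')
cv2.imwrite('pics/w8b.png',cv2.resize(im,None,fx=1.5,fy=1.5))
```

```text
8.45 [ 0.53354355 -0.0321076   0.15316893] [-3.14140678e+00 -3.01727617e-04 -2.15905398e-01] [ 0.96705399  0.95312379 -2.31266103] [ 0.28027151 -0.17107952  0.06551952]
```

View pics/w8b.png

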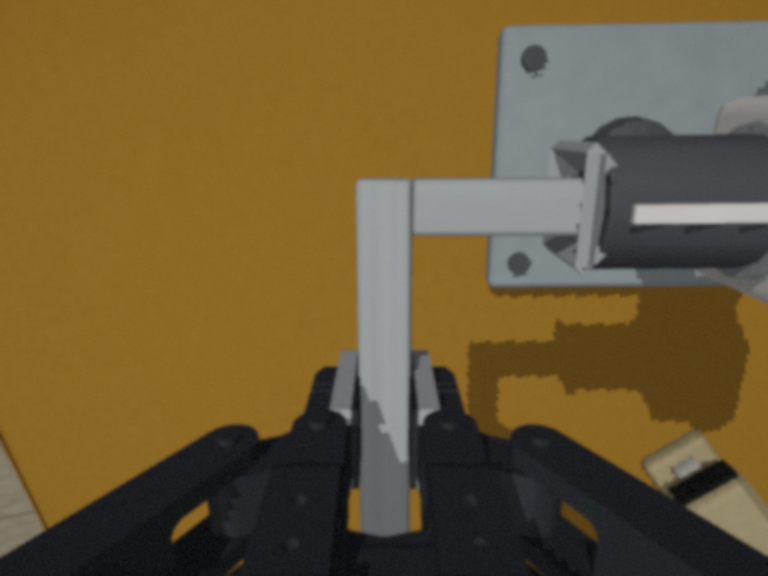

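Emit:
arm_command(deltas=[[[0.0,0.0039,-0.0008,0,0],[0.0,0.0039,-0.0008,0,0],[0.0,0,0,0,0]]])

```text
t: 8.8
tcp_pos: [0.5411, -0.0337, 0.1532]
ee_rot: [-3.142, -0.0, -0.216]
ft_force: [2.5, 1.2, -2.8]
opening: 0.149
```

Emit:
arm_command(deltas=[[[0.0,0.0015,-0.0003,0,0],[0.0,0.0015,-0.0003,0,0],[0.0,0,0,0,0]]])

```text
t: 9.1
tcp_pos: [0.5437, -0.0343, 0.1533]
ee_rot: [3.142, -0.0, -0.216]
ft_force: [0.2, 0.5, -2.2]
opening: 0.152
```

Emit:
arm_command(deltas=[[[0.0,0.001,-0.0002,0,0],[0.0,0.001,-0.0002,0,0]]])

```text
t: 9.3
tcp_pos: [0.5447, -0.0348, 0.1531]
ee_rot: [3.141, 0.002, -0.216]
ft_force: [-9.8, -0.2, -0.6]
opening: 0.146
```

Run:
```python
from h import *
s=state();print(s['t'],s['tcp_pos'],s['ee_rot'],s['ft_force'],s['ft_torque'])
im,d,p=cap('wrist','w9')
cv2.imwrite('pics/w9b.png',cv2.resize(im,None,fx=1.5,fy=1.5))
im,d,p=cap('side','d9')
cv2.imwrite('pics/d9b.png',cv2.resize(im[130:240,190:340],None,fx=5,fy=5,interpolation=cv2.INTER_CUBIC))
```

```text
9.3 [ 0.54466248 -0.03477883  0.15308417] [ 3.14075096e+00  2.03967546e-03 -2.15795421e-01] [-9.8077346  -0.22802247 -0.58975119] [0.02298999 1.69546786 0.26593456]
```

View pics/w9b.png

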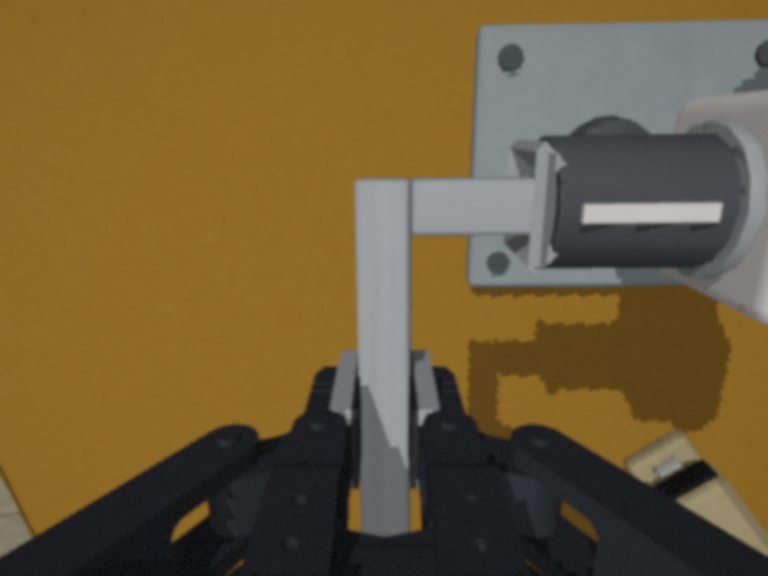

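View pics/d9b.png

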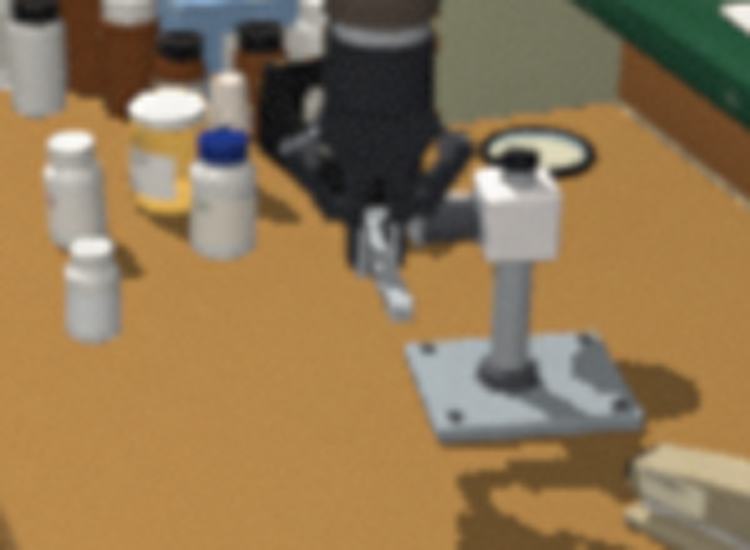

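Emit:
arm_command(deltas=[[[0.0,-0.001,0.0002,0,0],[0.05,0,0,0,0],[0.05,0,0,0,0],[0.05,0,0,0,0],[0.05,0,0,0,0]]])

```text
t: 9.9
tcp_pos: [0.5448, -0.0345, 0.1535]
ee_rot: [3.142, -0.001, -0.216]
ft_force: [-0.3, -0.0, 0.3]
opening: 0.587
```

Emit:
arm_command(deltas=[[[0.05,0,0,0,0],[0.05,0,0,0.02,0],[0.05,0,0,0.03,0],[0.05,0,0,0.02,0],[0.05,0,0,0,0]]])

```text
t: 10.4
tcp_pos: [0.5456, -0.0345, 0.2264]
ee_rot: [-3.141, -0.005, -0.216]
ft_force: [0.2, 0.0, -0.1]
opening: 0.584
```

Run:
```python
from h import *
s=state();print(s['t'],s['tcp_pos'],s['ee_rot'],s['ft_force'],s['q'])
im,d,p=cap('wrist','w10')
cv2.imwrite('pics/w10b.png',cv2.resize(im,None,fx=1.5,fy=1.5))
im,d,p=cap('side','d10')
cv2.imwrite('pics/d10b.png',cv2.resize(im[130:240,190:340],None,fx=5,fy=5,interpolation=cv2.INTER_CUBIC))
im,d,p=cap('scene','s10')
cv2.imwrite('pics/s10b.png',cv2.resize(im[130:250,160:320],None,fx=4.5,fy=4.5,interpolation=cv2.INTER_CUBIC))
```

```text
10.4 [ 0.54558988 -0.03451751  0.22642224] [-3.14092869 -0.00464637 -0.21585968] [ 0.1914606   0.04249752 -0.13427451] [-6.31576116e-02  6.64475624e-02  1.07854443e-01  1.60750991e+00
 -5.05127229e-05  1.72349674e+00]
```

View pics/w10b.png

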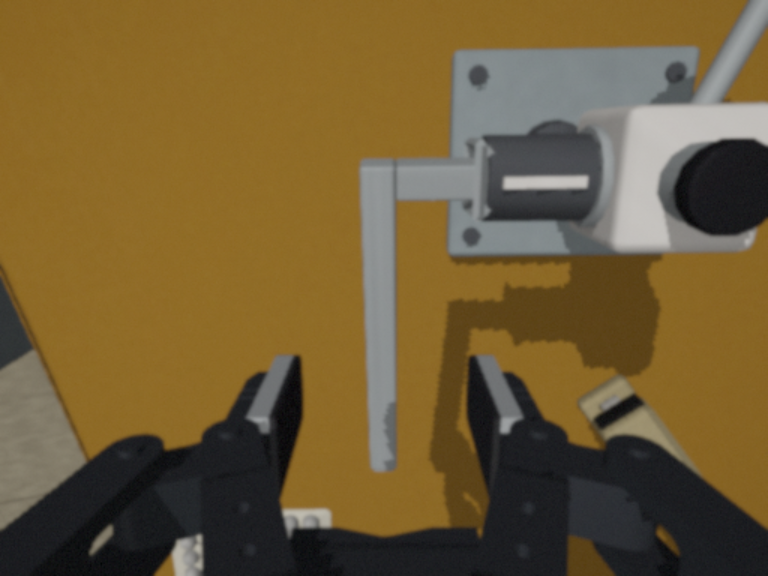

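View pics/d10b.png

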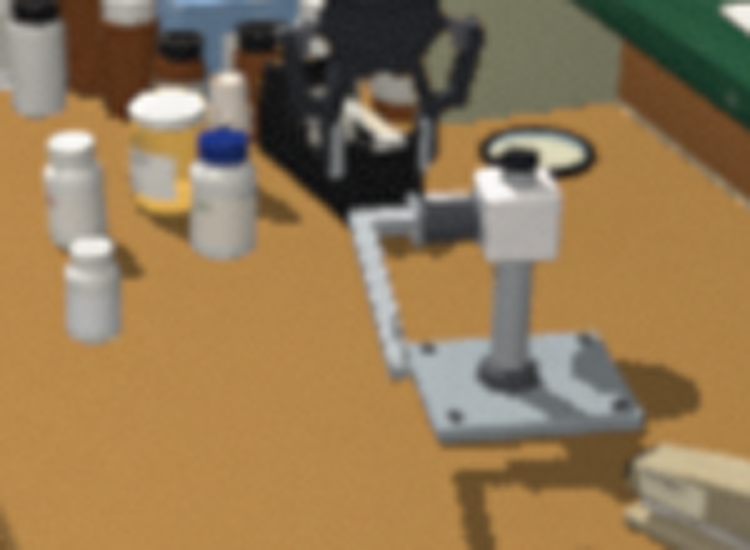

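View pics/s10b.png

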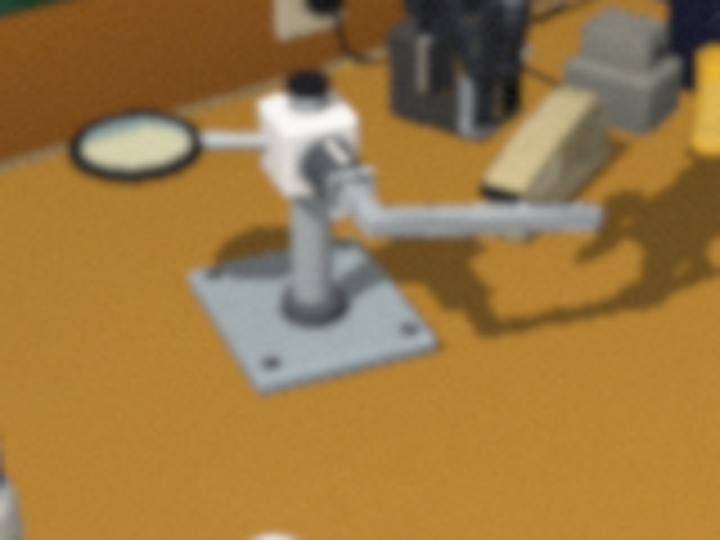

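Emit:
arm_command(deltas=[[[0.0,-0.003,-0.0145,0,0],[0.0,-0.003,-0.0145,0,0],[0.0,-0.0034,-0.0145,0,0],[0.0,0,0,0,0],[0.0,0,0,0,0]]])

```text
t: 11.05
tcp_pos: [0.535, -0.0788, 0.2232]
ee_rot: [-3.142, 0.0, -0.217]
ft_force: [0.4, -0.7, -0.8]
opening: -0.0
```

Run:
```python
from h import *
s=state();print(s['t'],s['tcp_pos'],s['ee_rot'],s['ft_force'],s['opening'])
im,d,p=cap('wrist','w11'); P=cloud(d,p)
cv2.imwrite('pics/w11b.png',cv2.resize(im,None,fx=1.5,fy=1.5))
e=np.array([.9776,-.2104]);n=np.array([.2104,.9776]);ax=np.array([.5312,.0253])
print('tcp',(s['tcp_pos'][:2]-ax)@e,(s['tcp_pos'][:2]-ax)@n)
im0,d0,p0=load('w10');P0=cloud(d0,p0)
m=((P0[...,:2]-ax)@e>.005)&((P0[...,:2]-ax)@e<.045)&((P0[...,:2]-ax)@n<-.012)&((P0[...,:2]-ax)@n>-.17)&(P0[...,2]>.08)&(P0[...,2]<.165)
C=P0[m];E=(C[:,:2]-ax)@e;N=(C[:,:2]-ax)@n
for a in range(-160,-10,15):
    k=(N*1e3>=a)&(N*1e3<a+15)
    if k.sum()>5: print(a+7,k.sum(),np.percentile(E[k],[5,50,95]).round(4),np.percentile(C[k,2],[50,90]).round(4))
```

```text
11.05 [ 0.53495743 -0.07877952  0.22319503] [-3.14150270e+00  1.13421593e-04 -2.17406996e-01] [ 0.41818325 -0.66467159 -0.84195063] -0.00013227516477181913
tcp 0.025571592908575087 -0.1009575792853428
-153 193 [0.0209 0.0273 0.0332] [0.1174 0.1184]
-138 262 [0.0205 0.0266 0.0335] [0.1202 0.1216]
-123 283 [0.0206 0.0267 0.0333] [0.1234 0.1249]
-108 308 [0.0204 0.0267 0.0333] [0.1267 0.128 ]
-93 340 [0.0202 0.0261 0.0325] [0.1297 0.1309]
-78 374 [0.02   0.0262 0.0324] [0.1328 0.1343]
-63 406 [0.0198 0.0262 0.0323] [0.1359 0.1374]
-48 459 [0.0198 0.0263 0.0322] [0.1391 0.1407]
-33 499 [0.0195 0.0258 0.0321] [0.1422 0.1438]
-18 489 [0.0193 0.0259 0.032 ] [0.1451 0.1466]
```

View pics/w11b.png

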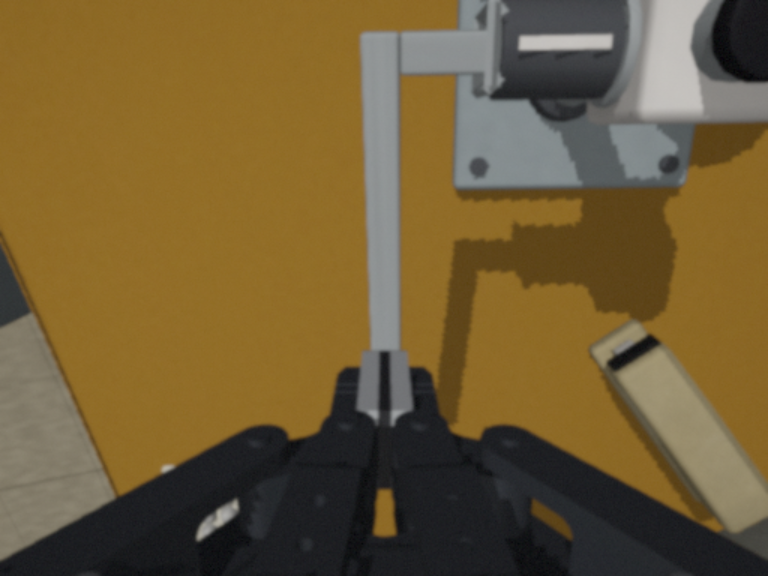

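Emit:
arm_command(deltas=[[[0.0,0.001,0,-0.03,0],[0.0,0,0,-0.035,0],[0.0,0,0,-0.008,0],[0.0,0,0,-0.008,0],[0.0,0,0,-0.006,0]]])

```text
t: 11.6
tcp_pos: [0.5367, -0.0774, 0.1379]
ee_rot: [-3.141, -0.002, -0.215]
ft_force: [-1.5, 2.0, 5.9]
opening: -0.001
```

Emit:
arm_command(deltas=[[[0.0,0,0,-0.006,0],[0.0,0,0,-0.006,0],[0.0,0,0,-0.006,0]]])

```text
t: 11.9
tcp_pos: [0.5373, -0.0776, 0.1207]
ee_rot: [-3.141, -0.003, -0.215]
ft_force: [0.1, 1.6, 5.8]
opening: -0.001
```

Emit:
arm_command(deltas=[[[0.0,0,0,-0.006,0],[0.0,0,0,-0.006,0],[0.0,0,0,-0.006,0],[0.0,0,0,-0.006,0]]])

```text
t: 12.3
tcp_pos: [0.5374, -0.0779, 0.0966]
ee_rot: [-3.141, -0.003, -0.215]
ft_force: [0.8, 1.1, 4.6]
opening: -0.002
```

Run:
```python
from h import *
s=state();print(s['t'],s['tcp_pos'],s['ee_rot'],s['ft_force'],s['opening'])
im,d,p=cap('wrist','w12')
cv2.imwrite('pics/w12b.png',cv2.resize(im,None,fx=1.5,fy=1.5))
im,d,p=cap('side','d12')
cv2.imwrite('pics/d12b.png',cv2.resize(im[130:240,190:340],None,fx=5,fy=5,interpolation=cv2.INTER_CUBIC))
```

```text
12.3 [ 0.53743495 -0.07787729  0.09662107] [-3.14129119 -0.00343464 -0.215448  ] [0.80696219 1.07472453 4.64789533] -0.0022825582304784736
```

View pics/w12b.png

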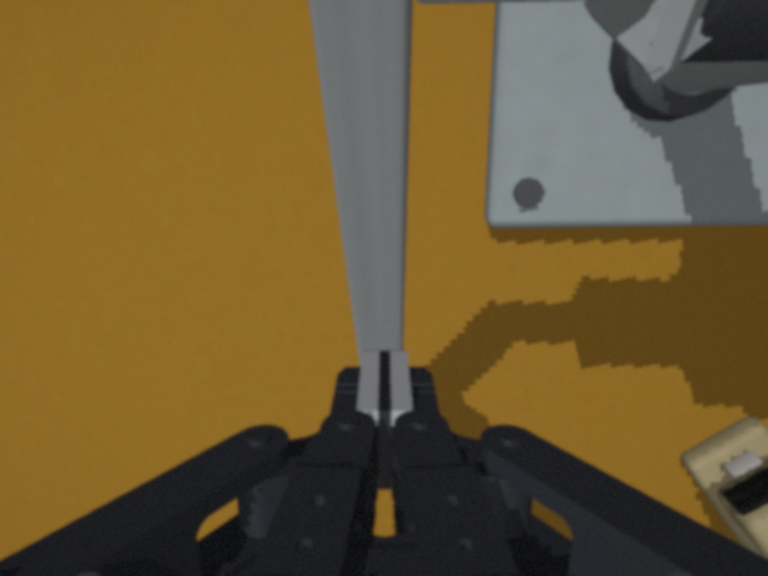

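View pics/d12b.png

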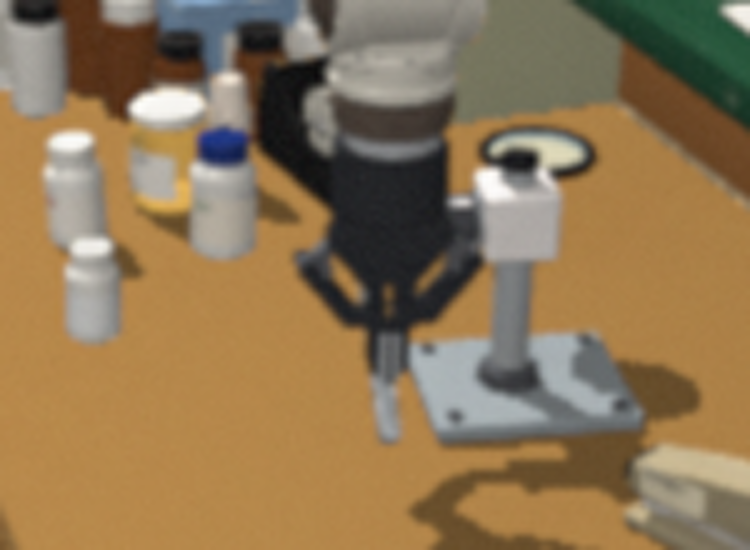

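Emit:
arm_command(deltas=[[[0.0,0,0,-0.005,0],[0.0,0,0,-0.005,0],[0.0,0,0,-0.003,0]]])

```text
t: 12.7
tcp_pos: [0.5369, -0.078, 0.0825]
ee_rot: [-3.142, -0.002, -0.216]
ft_force: [-0.2, -0.5, 4.5]
opening: 0.002
```

Emit:
arm_command(deltas=[[[0.0,0,0,-0.003,0],[0.0,0,0,-0.003,0]]])

```text
t: 12.9
tcp_pos: [0.5365, -0.078, 0.0758]
ee_rot: [3.142, -0.001, -0.216]
ft_force: [0.5, -0.4, 4.3]
opening: -0.003
```

Emit:
arm_command(deltas=[[[0.0,0,0,-0.003,0],[0.0,0,0,-0.003,0]]])

```text
t: 13.1
tcp_pos: [0.5366, -0.0781, 0.0698]
ee_rot: [3.141, -0.001, -0.216]
ft_force: [0.4, -2.6, 7.9]
opening: 0.001
```

Run:
```python
from h import *
s=state();print(s['t'],s['tcp_pos'],s['ee_rot'],s['ft_force'],s['opening'])
im,d,p=cap('wrist','w13')
a=im
im,d,p=cap('scene','s13')
b=cv2.resize(im[130:250,160:320],(512,384),interpolation=cv2.INTER_CUBIC)
cv2.imwrite('pics/w13b.png',cv2.resize(np.hstack([a,b]),None,fx=.78,fy=.78))
```

```text
13.1 [ 0.53660556 -0.07813245  0.06976802] [ 3.14135465e+00 -1.20210755e-03 -2.15907928e-01] [ 0.36323638 -2.61287344  7.94429566] 0.001399377071390432
```

View pics/w13b.png

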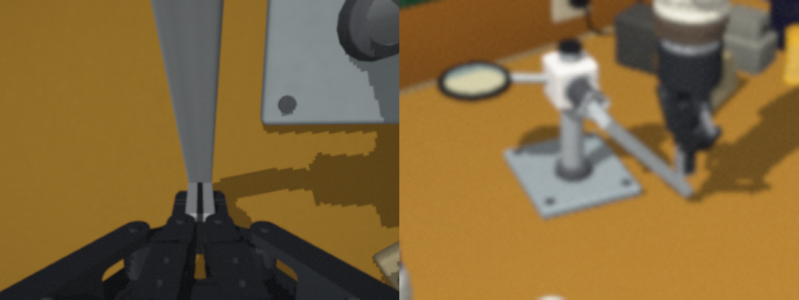

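Emit:
arm_command(deltas=[[[0.0,0,0,-0.002,0],[0.0,0,0,-0.001,0]]])

```text
t: 13.4
tcp_pos: [0.5368, -0.0782, 0.0671]
ee_rot: [3.141, -0.002, -0.216]
ft_force: [-0.8, -1.0, 9.2]
opening: 0.001
```

Emit:
arm_command(deltas=[[[0.0,0,0,-0.001,0],[0.0,0,0,0,0]]])

```text
t: 13.6
tcp_pos: [0.5367, -0.0783, 0.0662]
ee_rot: [3.141, -0.002, -0.216]
ft_force: [-1.0, -2.4, 9.6]
opening: -0.001
```

Emit:
arm_command(deltas=[[[0.0,0,0,-0.002,0],[0.0,0,0,-0.002,0],[0.0,0,0,0,0]]])

```text
t: 13.9
tcp_pos: [0.5369, -0.0784, 0.0624]
ee_rot: [3.141, -0.002, -0.216]
ft_force: [-1.1, -3.2, 11.7]
opening: -0.002
```

Run:
```python
from h import *
s=state();print(s['t'],s['tcp_pos'],s['ee_rot'],s['ft_force'],s['opening'])
im,d,p=cap('wrist','w14')
a=im
im,d,p=cap('scene','s14')
b=cv2.resize(im[130:250,160:320],(512,384),interpolation=cv2.INTER_CUBIC)
cv2.imwrite('pics/w14b.png',cv2.resize(np.hstack([a,b]),None,fx=.78,fy=.78))
```

```text
13.9 [ 0.5368547  -0.07839336  0.06237091] [ 3.14097295e+00 -2.16943928e-03 -2.16103347e-01] [-1.08184756 -3.24439724 11.71034003] -0.0022742631466847476
```

View pics/w14b.png

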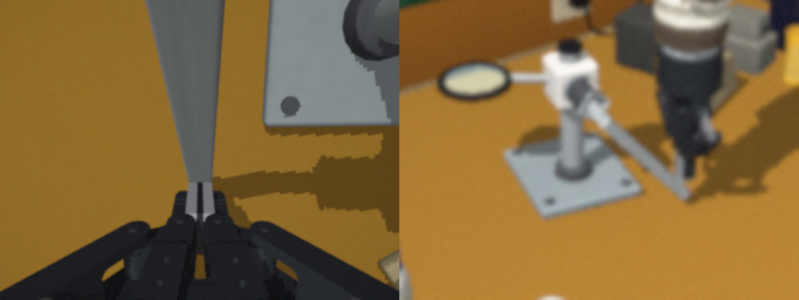

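Emit:
arm_command(deltas=[[[0.0,0,0,0.03,0],[0.0,0,0,0.05,0],[0.0,0,0,0.05,0],[0.0,-0.005,0.02,0.04,0],[0.0,0,0,0,0]]])

```text
t: 14.5
tcp_pos: [0.5322, -0.0568, 0.237]
ee_rot: [-3.14, -0.007, -0.215]
ft_force: [0.4, 0.4, 1.1]
opening: 0.002
```

Run:
```python
from h import *
s=state();print(s['t'],s['tcp_pos'],s['ee_rot'],s['ft_force'],s['opening'])
im,d,p=cap('wrist','w15'); P0=cloud(d,p)
cv2.imwrite('pics/w15b.png',cv2.resize(im,None,fx=1.5,fy=1.5))
e=np.array([.9776,-.2104]);n=np.array([.2104,.9776]);ax=np.array([.5312,.0253])
m=((P0[...,:2]-ax)@e>.005)&((P0[...,:2]-ax)@e<.045)&((P0[...,:2]-ax)@n<.012)&((P0[...,:2]-ax)@n>-.17)&(P0[...,2]>.02)&(P0[...,2]<.165)
C=P0[m];E=(C[:,:2]-ax)@e;N=(C[:,:2]-ax)@n
L=[]
for a in range(-150,10,10):
    k=(N*1e3>=a)&(N*1e3<a+10)
    if k.sum()>5: L.append((a+5,np.median(C[k,2])*1e3)); print(a+5,k.sum(),np.percentile(E[k],[5,50,95]).round(4),np.percentile(C[k,2],[50,90]).round(4))
L=np.array([l for l in L if -105<l[0]<-20]); print('theta',-np.arctan(-np.polyfit(L[:,0],L[:,1],1)[0]))
im,d,p=cap('side','d15')
cv2.imwrite('pics/d15b.png',cv2.resize(im[130:240,190:340],None,fx=5,fy=5,interpolation=cv2.INTER_CUBIC))
```

```text
14.5 [ 0.53223753 -0.05680952  0.23696328] [-3.14023732 -0.00712783 -0.21493355] [0.41192037 0.39932535 1.1024477 ] 0.0015507529158288401
-115 14 [0.0217 0.0276 0.0335] [0.0309 0.0316]
-105 95 [0.021  0.027  0.0336] [0.0379 0.0422]
-95 102 [0.0209 0.0267 0.033 ] [0.0488 0.0533]
-85 116 [0.02   0.0264 0.0333] [0.0596 0.0635]
-75 140 [0.0199 0.0264 0.0327] [0.0709 0.0753]
-65 153 [0.0199 0.0265 0.0329] [0.0816 0.0859]
-55 173 [0.0199 0.0262 0.0324] [0.0928 0.0969]
-45 202 [0.0198 0.0259 0.0323] [0.1035 0.1076]
-35 258 [0.0198 0.0258 0.0321] [0.1146 0.1189]
-25 290 [0.0198 0.0257 0.032 ] [0.1256 0.13  ]
-15 405 [0.0197 0.0268 0.041 ] [0.1378 0.1414]
-5 815 [0.0197 0.0317 0.0437] [0.1473 0.1494]
5 533 [0.0198 0.0316 0.0437] [0.1442 0.1467]
theta 0.8317357658447996
```

View pics/w15b.png

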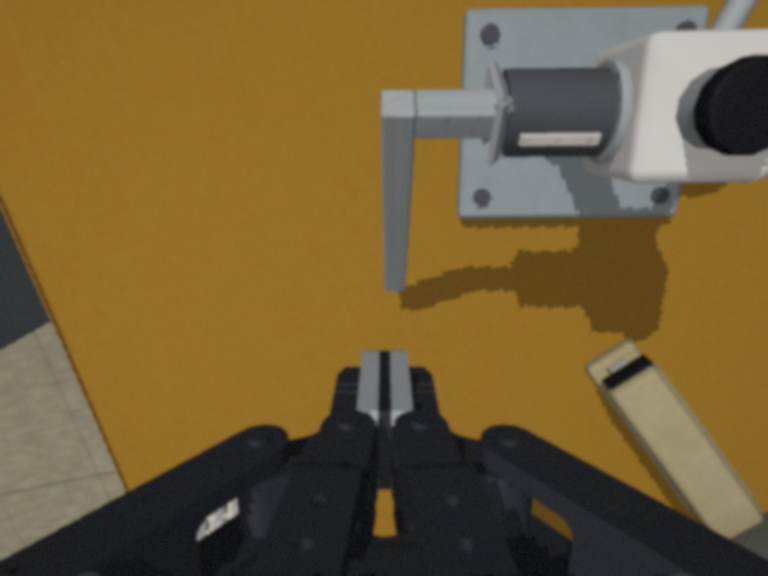

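View pics/d15b.png

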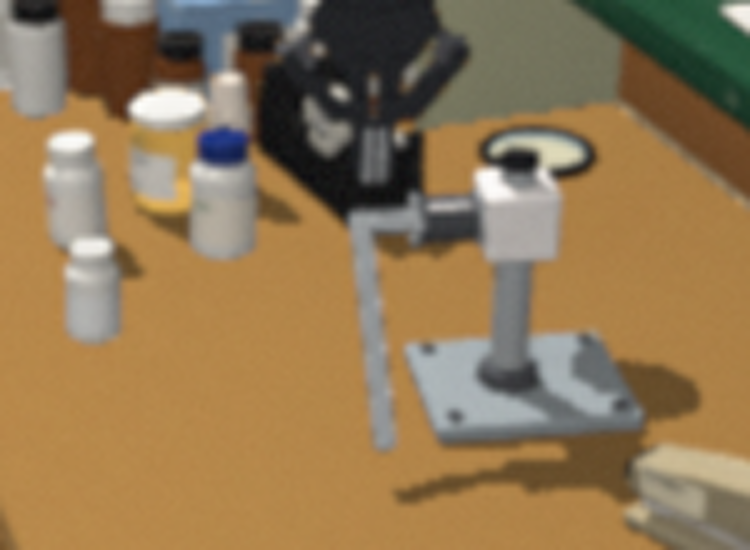

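Run:
```python
from h import *
e=np.array([.9776,-.2104]);n=np.array([.2104,.9776]);ax=np.array([.5312,.0253])
for f,uvs in(('w10',[505,590,183]),('w11',[520,612,43]),('w15',[518,600,139])):
    im,d,p=load(f);P=cloud(d,p)
    u0,u1,v=[int(x/1.5) for x in uvs]
    hsv=cv2.cvtColor(im,cv2.COLOR_BGR2HSV).astype(int)
    w=np.zeros(d.shape,bool); w[max(v-8,0):v+9,u0:u1]=True
    st=w&(hsv[...,2]>140); q=P[st]
    N=(q[:,:2]-ax)@n
    print(f,st.sum(),N.mean().round(4),q[:,2].mean().round(4),'ang',np.arctan2(-(N.mean()+.0012),q[:,2].mean()+.0007-.145).round(3))
for f in('scene0','s14'):
    im,d,p=load(f);P=cloud(d,p)
    for b in((.40,.19),(.59,-.37),(.69,-.41)):
        m=(np.hypot(P[...,0]-b[0],P[...,1]-b[1])<.05)&(P[...,2]>.04)&(P[...,2]<.1)
        print(f,b,m.sum(),P[m].mean(0).round(4) if m.sum() else '')
```

```text
w10 470 -0.0013 0.1607 ang 0.006
w11 601 -0.001 0.1636 ang -0.011
w15 362 -0.0114 0.1573 ang 0.668
scene0 (0.4, 0.19) 286 [0.3965 0.1957 0.0613]
scene0 (0.59, -0.37) 150 [ 0.5876 -0.3616  0.0659]
scene0 (0.69, -0.41) 125 [ 0.6918 -0.4105  0.0647]
s14 (0.4, 0.19) 285 [0.3965 0.1956 0.0611]
s14 (0.59, -0.37) 150 [ 0.5875 -0.3617  0.0662]
s14 (0.69, -0.41) 126 [ 0.6916 -0.4103  0.065 ]
```

Emit:
arm_command(deltas=[[[0.0,0,0,0.01,0],[0.0,0,0,0,0],[0.0,0,0,0,0],[0.0,0,0,0,0]]])

```text
t: 15.0
tcp_pos: [0.531, -0.0581, 0.2405]
ee_rot: [3.141, 0.001, -0.216]
ft_force: [-0.3, 0.5, -0.4]
opening: -0.002
```

```bash
python3 -c "
from h import *
print(state()['qvel'].round(3)); print(job.finish_job())"
```

```text
[-0.    -0.002  0.     0.002 -0.001 -0.   ]
the job is handed in; nothing more can be done
None
```

The job is handed in, at about 15 s of the 51 s allowed. I drew the key out, turned it 90°, pushed the short arm in until it touched the socket floor, and let go. I then pushed the long arm down to turn the screw and lifted the gripper clear; no verdict was reported.

- **Screw:** the key's slope changed by about 0.63 rad. The white stripe on the screw head turned about 0.65 rad. Both agree with the 0.60 stop to within measuring error. The stop felt soft rather than sharp: the push force rose gradually from about 4.5 to 12 N at the end.
- **Key:** it touched the socket floor at about 10 N. Both after release and after tightening, the long arm stood about 35 mm before the mouth, which is the home distance. On release the key sagged 0.207 rad, a little more than the stated 0.16 rad of play, but the stripe showed the screw had not turned.
- **Vials and pill bottle:** all three measured within 0.3 mm of where they started.
- **At hand-in:** the arm was at rest and clear of the key.

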